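# Open the square bead jar in its well

## Task

Stand the closed square glass jar of beads fully home in the square well of the wooden beading block, keeping it upright; the well braces it against turning. Then unscrew its tight lid (anticlockwise seen from above) until the threads come free, and lift the lid off, leaving the jar home in the well. Finish still holding the lid, level, centred and still, just above the open mouth, its lower edge a centimetre or three clear of the rim: do not put it down or let go, and leave the other things on the table where they are.

Things in the scene. Friction and masses are not known exactly. Their poses are not given: they have to be found in the camera images.
- jar: The only square jar: clear glass, full of beads, body 62 x 62 mm and 66 mm high, round neck 48 mm wide above it, 93 mm high with its lid, about 0.35 kg (varies by a quarter). Origin: centre of the underside; z up, x and y square to the flat sides. Stands loose on the table, lid screwed on. May go into the well any of the four ways round; fits with 2.5 mm play a side.
- jar_mouth (a point): Centre of the jar's mouth, level with the rim: 88 mm above the jar's underside, on its axis. The neck below it has three thread ramps. The lid rises 2 mm as it unscrews, is free at 50 degrees (0.9 rad) of turn and lifts straight off from 55 to 90 degrees (0.95 to 1.55 rad); past 95 it meets the next ramps. Pulled up sooner, it lifts the jar too.
- lid: The jar's round ribbed aluminium twist-off lid: 62 mm across, 17.5 mm high, 0.055 kg. Origin: centre of its lower edge; z up; axes parallel to the jar's while closed. Screwed on, the lower edge is 75.5 mm above the jar's underside, 12.5 mm below the rim and 5 mm above the glass shoulder, so fingertips may reach down to the lower edge. Screwed on, it carries the jar.
- lid_top (a point): Centre of the lid's flat top, 17.5 mm above the lid's origin. The lid sits tight on a sprung seal: 0.4 to 0.7 N m starts it turning (anticlockwise from above), less as it loosens; grip across its skirt with 40 N or more.
- block: Beech beading block, 112 x 200 mm and 40 mm high, screwed to the table (does not move). Origin: centre of its underside; its long side is its y axis. Its +y half holds the square jar well, its -y half two shallow sorting troughs (40 x 70 mm, 9 mm deep) with beads.
- well (a point): Centre of the floor of the square well in the block, 46 mm towards +y from the block's origin and 10 mm above the table. The well is 67 x 67 mm, its sides parallel to the block's, 30 mm deep below the block's top (4 mm bevel round the mouth). The jar standing home has its underside on this floor; it can twist up to 5 degrees before the sides stop it.
- round_jar: Bystander: round glass jar of beads with a plain flat lid, 62 mm wide, 87 mm high; origin under its centre. Not to be opened or moved.
- spool: Bystander: upright spool of blue thread, 42 mm wide, 53 mm high; origin under its centre.
- bracelet_board: Bystander: square wooden board 120 x 120 x 18 mm with a bead bracelet lying on it (30 mm high in all); origin under its centre.
- pliers: Bystander: black-handled pliers lying flat, 135 mm long, 13 mm high; origin on the table under their middle, x along them.
- dish: Bystander: white ceramic dish of beads, 80 mm wide, 26 mm high; origin under its centre.
- glue: Bystander: white glue bottle with a black cap, 32 mm wide, 85 mm high; origin under its centre.
Not all that is in view belongs to the job. Leave any green or orange look-alike of the lid alone.

How it is judged (in metres and radians):
On the way, in this order (a step that is already met when the one before it is completed fails the run):
1. the square jar stands fully home in the well, upright, with its lid still screwed on (z of jar in the frame of well between -0.003 and 0.003 m and horizontal distance between jar and well below 0.005 m and angle between jar's own z axis and vertical below 0.05 rad and z of lid in the frame of jar below 0.0785 m and angle between the x axis of lid and the x axis of jar, either way round below 0.3 rad), for 0.2 s.
2. with the jar home in the well, the lid has been turned out of its threads (z of jar in the frame of well between -0.003 and 0.003 m and horizontal distance between jar and well below 0.005 m and angle between jar's own z axis and vertical below 0.05 rad and angle between the x axis of lid and the x axis of jar, either way round above 0.8 rad), for 0.1 s.
At the end, for the whole second after the job is handed in: The square jar stands home in the well (underside within 3 mm of its floor, centre within 5 mm, tilt under 3 degrees), and the fingers hold the lid still, touching the jar nowhere, its lower edge 3 to 45 mm above the rim, within 12 mm of centre and within 8 degrees of level (z of jar in the frame of well between -0.003 and 0.003 m and horizontal distance between jar and well below 0.005 m and angle between jar's own z axis and vertical below 0.05 rad and z of lid in the frame of jar_mouth between 0.003 and 0.045 m and horizontal distance between lid and jar_mouth below 0.012 m and angle between lid's own z axis and vertical below 0.15 rad and contact force between the fingers and lid above 2 N and contact force between lid and jar below 0.1 N and linear speed of each of lid, jar below 0.03 m/s); the arm keeps its last pose, push and grip.
It fails at once if the jar is tipped more than 30 degrees (angle between jar's own z axis and vertical above 0.52 rad).
It fails at once if a bystander is moved more than 30 mm (distance of any of round_jar, spool, bracelet_board, pliers, dish, glue from where it was at the start of the episode above 0.03 m).
It also fails if it takes over 48 s, if anything falls off the work surface, if the arm or the gripper's body presses on something with over 40 N, if the wrist force passes 120 N, or if a joint passes its speed limit or range.

## Robot

A 6-joint arm with a two-finger parallel gripper is mounted at the origin on the work surface. World frame = base frame: x ahead of the robot, y to its left, z up, the work surface at z = 0. Lengths are in mm, angles in degrees, forces in N, time in s.
With the tool pointing down it reaches from about 300 to 850 mm from the base axis. Payload 4.2 kg.
Tool frame: the origin (TCP) lies midway between the tips of the shut fingers; the grasp point (between the pads) lies 19 mm behind it; z points along the fingers, y is the line along which they close (so a half turn about z gives the same grasp; the last joint's range is limited). The gripper opens to 91 mm and grips with 3 to 60 N. Pads are 32 mm wide; open, the fingers measure 118 mm over their backs; the gripper's body (76 mm by 178 mm) begins 60 mm behind the grasp point.
Start: joints at [-64.343, 18.312, 89.639, -0, 72.044, -1.146], TCP at [259.288, -513.242, 174.976] pointing down, gripper open.
Joint ranges: [-177.97, 177.97], [-48.28, 115.42], [12.27, 149.76], [-77.06, 257.06], [2.81, 150.46], [-146.56, 146.56]. Speed limits (degrees/s): [147.25, 147.25, 180, 180, 180, 180].

## Interface

Orientations are given as [roll, pitch, yaw] about the fixed x, y, z axes, in that order (R = Rz(yaw) Ry(pitch) Rx(roll)).
In Python, from workcell import env gives the robot as it stands.
- The arm moves only by the shell command python3 -m jog 'ROWS' [FORCE]. ROWS is a JSON object of lists of equal length, an entry for each row: "jaw": the finger opening in mm, from 0 to 91.2; "slide": the shift along the tool's x, y, z in units of 30 mm (1.0 is 30 mm), a list of three; "spin": the turn about the tool's z in units of 8 degrees (1.0 is 8 degrees). In form: {"jaw": [jaw, ...], "slide": [[dx, dy, dz], ...], "spin": [spin, ...]}. A call has 1 to 10 rows; each row shifts and turns the commanded pose from where the row before left it, along the tool's axes as they then stand; what a row does not reach is not made up. A row lasts 1/10 s, in which the tool goes at most 50 mm and 8.59 degrees, less where a joint would pass 70% of its speed; a pose out of reach is approached as far as the arm can. A call is refused whole if a number of a shift passes 1 or a number of a turn 1, either way. A call with a gripper value outside its range is refused whole. The fingers move at their own pace and stop on an object; FORCE is the grip in N (left out, the last holds). Time passes only in rows, so rows that do not move let the fingers close. It gives the time, the measured TCP pose, the force, the opening and the grip force at its end, in the units of the state.
- env.state(): the state, without advancing time (a new reading comes with each control period).
- env.grab_frame(name): name is "scene" or "side" or "wrist"; returns the picture (480x640x3 uint8, red, green, blue); there is no depth.
- env.camera_model(name): a dict with "fx", "fy", "cx", "cy" (pixels), "D" ([k1, k2, p1, p2, k3] as OpenCV has them; the pictures are not rectified), "camera_from_world" (4x4, takes a point from world to camera coordinates). Camera axes: x right, y up, looking along -z (the intrinsics and any distortion apply to the point x, -y, -z); pixel columns grow to the right and rows downward; lengths in mm; the calibration is good to about 2 mm. A picture is of the moment at which its call begins: read the wrist's pose just before it. camera_model takes no time and is no camera call; for the wrist camera it gives the pose at the moment of the call.
- env.job_done(): hands the job in; it is judged then, once.
The state is a dict: "time_s": time; "qpos": joint angles; "qvel": joint speeds; "effort": joint torques, N m; "ee_pos": TCP position; "ee_rot": TCP orientation; "force": force on the tool from outside, world axes, zero at the start; "torque": the same for the moment, N m; "gripper_width": finger opening in mm; "gripper_force": force on a finger pad.
Only numpy, scipy, OpenCV 4.12 (cv2) and the standard library are available. Lean on these libraries where they do the work, as an engineer would, in place of code of your own. Each camera call takes 0.05 s, during which the arm holds its last target. There are 200 camera calls.

## Working session

There is one attempt and no reset: what is moved stays moved. The work goes in short steps, Python scripts to look and compute and a shell command to move; the robot and the scene stay as the last step left them, time stands still between calls to the robot, and variables do not carry over. Pictures are saved under pics/ and viewed, at most 10 in all, crops included, and the job is handed in when it is done.

```bash
ls; mkdir -p pics
python3 - <<'E'
from workcell import env
import cv2
print(env.state())
for n in("scene","side"):
    im=env.grab_frame(n); cv2.imwrite(f"pics/{n}0.png",im[:,:,::-1]); m=env.camera_model(n); print(n,m)
E
```

```text
pics
{'time_s': 0.0, 'qpos': array([-6.43433675e+01,  1.83514603e+01,  8.97067017e+01, -3.35664400e-05,
        7.20431817e+01, -1.14447328e+00]), 'qvel': array([-0.06272994,  0.01731132,  0.05316627, -0.07063004, -0.08065724,
        0.08343939]), 'effort': array([-1.10248253e-03, -4.12465560e+01, -2.31976533e+01,  7.27452594e-02,
        4.55895730e-02, -1.26621212e-04]), 'ee_pos': array([ 259.0292149 , -512.70731437,  174.12014827]), 'ee_rot': array([-1.79898676e+02, -1.99228051e-03,  2.68011144e+01]), 'force': array([-0.90454332,  0.63861869,  0.81361931]), 'torque': array([ 0.04242548,  0.00572368, -0.00216933]), 'gripper_force': 0.0, 'gripper_width': 91.18756113229263}
scene {'fx': 486.48207708178415, 'fy': 486.48207708178415, 'cx': 321.16187233904964, 'cy': 233.75697168333843, 'D': array([0.01401667, 0.        , 0.        , 0.        , 0.        ]), 'camera_from_world': array([[-6.02382423e-01,  7.98207082e-01,  9.32833926e-04,
         3.00164957e+02],
       [-5.93646691e-01, -4.48787587e-01,  6.67962056e-01,
         2.68162390e+02],
       [ 5.33590688e-01,  4.01814828e-01,  7.44194747e-01,
        -1.39144042e+03],
       [ 0.00000000e+00,  0.00000000e+00,  0.00000000e+00,
         1.00000000e+00]])}
side {'fx': 525.2788670040222, 'fy': 525.2788670040222, 'cx': 324.7090308544897, 'cy': 240.4771132000381, 'D': array([-0.15018969,  0.        ,  0.        ,  0.        ,  0.        ]), 'camera_from_world': array([[-7.31921235e-01, -6.81092752e-01, -2.00989476e-02,
         4.43756882e+02],
       [ 4.81568146e-01, -5.37924486e-01,  6.91902716e-01,
        -3.07370517e+02],
       [-4.82061641e-01,  4.96739278e-01,  7.21710928e-01,
        -7.33248425e+02],
       [ 0.00000000e+00,  0.00000000e+00,  0.00000000e+00,
         1.00000000e+00]])}
```

View pics/scene0.png

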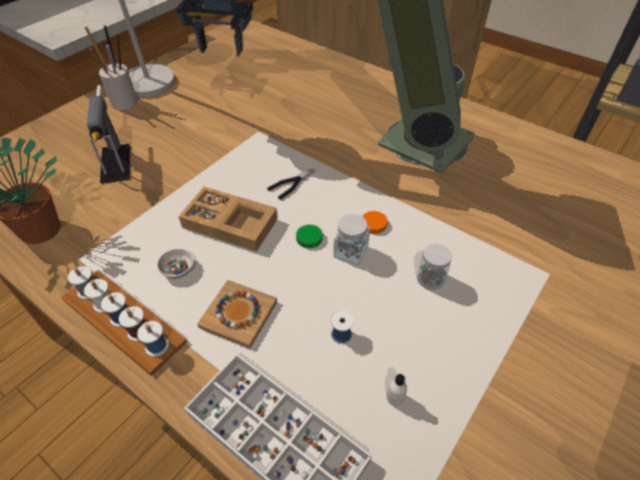

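View pics/side0.png

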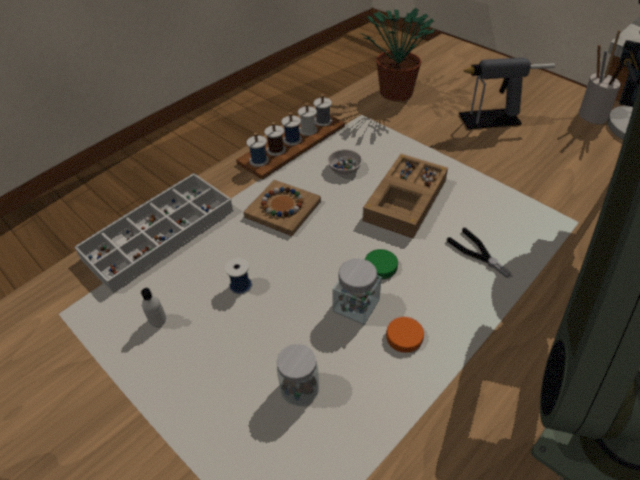

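Scene picture: jar candidates are at (352,238), squarish body, and at (434,266), round body. In the side view they are at (357,290) and (298,375). The first looks square. The block is at (228,216) in scene and (405,195) in side. I'll confirm in an enlarged crop and take first measurements.

```bash
cat > h.py <<'E'
from workcell import env
import cv2, numpy as np
def rays(n,px,m=None):
    m=m or env.camera_model(n)
    K=np.array([[m['fx'],0,m['cx']],[0,m['fy'],m['cy']],[0,0,1]])
    u=cv2.undistortPoints(np.array(px,float).reshape(-1,1,2),K,np.array(m['D'])).reshape(-1,2)
    T=m['camera_from_world'];R=T[:3,:3]
    d=np.c_[u[:,0],-u[:,1],-np.ones(len(u))]@R
    return -R.T@T[:3,3],d
def onplane(n,px,z,m=None):
    o,d=rays(n,px,m); return o+d*((z-o[2])/d[:,2])[:,None]
def tri(p1,p2,n1="scene",n2="side"):
    o1,d1=rays(n1,[p1]);o2,d2=rays(n2,[p2]);d1=d1[0];d2=d2[0]
    s=np.linalg.lstsq(np.c_[d1,-d2],o2-o1,rcond=None)[0]
    a=o1+s[0]*d1;b=o2+s[1]*d2
    return (a+b)/2,np.linalg.norm(a-b)
def project(n,P,m=None):
    m=m or env.camera_model(n);T=m['camera_from_world']
    K=np.array([[m['fx'],0,m['cx']],[0,m['fy'],m['cy']],[0,0,1]])
    c=np.atleast_2d(P)@T[:3,:3].T+T[:3,3]
    return cv2.projectPoints((c*[1,-1,-1]).reshape(-1,1,3),np.zeros(3),np.zeros(3),K,np.array(m['D']))[0].reshape(-1,2)
E
python3 - <<'E'
from h import *
a=cv2.imread("pics/scene0.png");b=cv2.imread("pics/side0.png")
c=lambda i,x,y,w,h,W,H:cv2.resize(i[y:y+h,x:x+w],(W,H),interpolation=cv2.INTER_CUBIC)
top=np.hstack([c(a,320,200,150,110,400,293),c(b,260,245,150,165,400,293)[:, :]])
bot=np.hstack([c(a,170,180,120,88,400,293),c(b,350,145,120,100,400,293)])
cv2.imwrite("pics/crop1.png",np.vstack([top,bot]))
print("jar",tri((352,225),(358,272)),"round",tri((436,256),(297,361)))
E
```

```text
jar (array([471.46138308,  62.35768077,  88.59283733]), np.float64(1.5038864418488644)) round (array([431.63109925, 245.55891234,  79.15251155]), np.float64(1.258283065594656))
```

View pics/crop1.png

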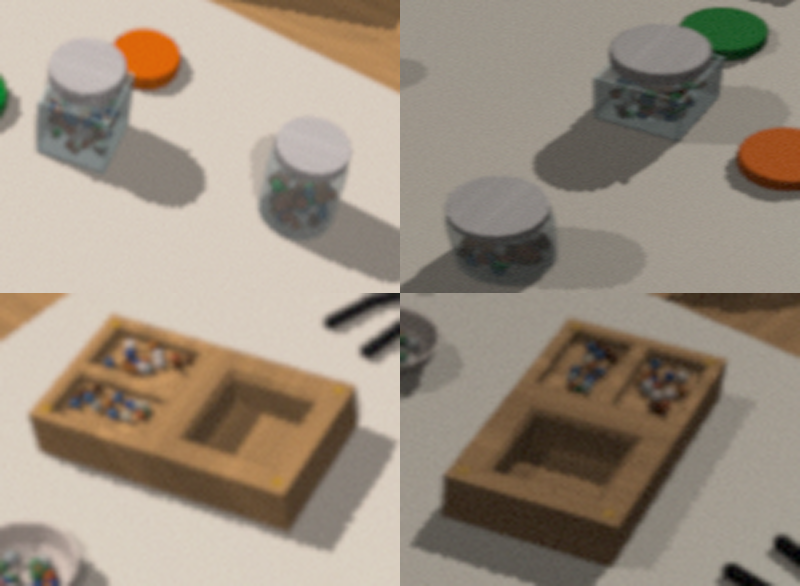

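The crop confirms it: the jar at scene (352,238) / side (357,290) has a square, flat-sided body under a round neck, and the one at (434,266) is round. The orange and green discs are decoys. Next come rough block and jar poses, then the wrist camera.

Run:
```python
from h import *
P=onplane("scene",[(203.9,187.2),(276.5,208.5),(257,240),(180,216)],40)
print(P.round(1)); print(np.linalg.norm(P-np.roll(P,-1,0),axis=1))
S=3.333
Q=onplane("side",[(350+568/S,145+(320-293)/2.93),(350+724/S,145+(362-293)/2.93),(350+612/S,145+(525-293)/2.93),(350+446/S,145+(475-293)/2.93)],40);print(Q.round(1)); print(np.linalg.norm(Q-np.roll(Q,-1,0),axis=1))
# jar shoulder corners side z=66: left(595,80) , right front(690,~95?) 
m=env.camera_model("wrist");T=m['camera_from_world'];R=T[:3,:3]
print("wristcam pos",(-R.T@T[:3,3]).round(1),"look",(-R[2]).round(3),"right",R[0].round(3),m['fx'],m['D'])
```

```text
[[ 548.5 -323.9   40. ]
 [ 496.9 -133.3   40. ]
 [ 598.4 -103.5   40. ]
 [ 651.1 -296.2   40. ]]
[197.47438028 105.75822655 199.75843645 106.26453648]
[[ 447.9 -482.7   40. ]
 [ 343.3 -509.6   40. ]
 [ 318.9 -293.8   40. ]
 [ 419.  -269.5   40. ]]
[107.97213472 217.17147895 102.98721261 215.12248426]
wristcam pos [ 334.2 -475.7  384.4] look [-0.266 -0.132 -0.955] right [ 0.451 -0.893 -0.002] 347.05729658328653 [-0.04140661  0.          0.          0.          0.        ]
```

```bash
python3 -m jog '{"jaw":[91,91,91,91,91,91,91,91],"slide":[[0.8,-0.4,-0.5],[0.95,-0.4,-0.5],[0.95,-0.4,-0.5],[0.95,-0.4,-0.5],[0.95,-0.4,0],[0.95,-0.4,0],[0.95,-0.4,0],[0.95,-0.4,0]],"spin":[0,0,0,0,0,0,0,0]}' && python3 -m jog '{"jaw":[91,91,91,91,91,91],"slide":[[0.95,-0.4,0],[0.95,-0.4,0],[0.95,-0.4,0],[0.95,-0.4,0],[0,0,0],[0,0,0]],"spin":[0,0,0,0,0,0]}'
python3 - <<'E'
from h import *
m=env.camera_model("wrist");im=env.grab_frame("wrist"); cv2.imwrite("pics/w1.png",im[:,:,::-1]); np.save("w1.npy",m,allow_pickle=True)
print(env.state()['ee_pos'],env.state()['ee_rot'])
E
```

```text
time_s: 0.9
ee_pos: [415.9, -325.5, 234.6]
ee_rot: [-180.0, 0.0, 26.8]
force: [-0.4, 0.1, 0.1]
gripper_width: 91.4
gripper_force: 0.0
time_s: 1.5
ee_pos: [495.4, -232.2, 234.5]
ee_rot: [-180.0, 0.1, 26.9]
force: [-1.2, -0.0, -0.3]
gripper_width: 91.6
gripper_force: 0.0
[ 495.08176453 -232.74503149  234.60399225] [-1.79984274e+02  6.26052616e-02  2.68183713e+01]
```

View pics/w1.png

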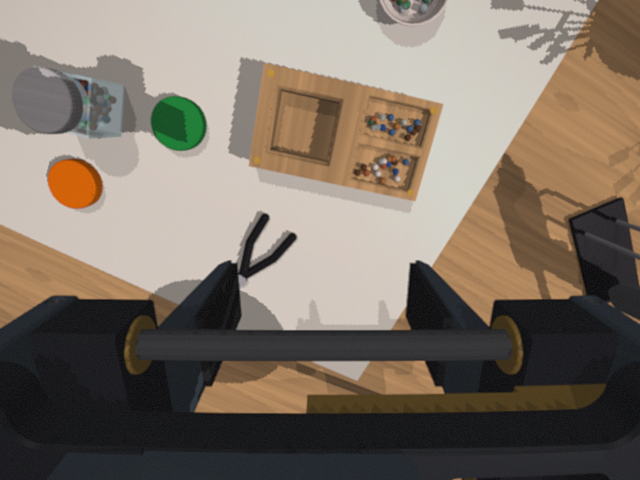

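The wrist picture shows the block (corners ≈ (264,64), (443,102), (415,200), (250,165)), the well at (305,127), the square jar's lid at (48,100) and its shoulder out to (125,80)–(122,136). I'll fit the block edges and the jar.

Run:
```python
from h import *
m=np.load("w1.npy",allow_pickle=True).item();im=cv2.imread("pics/w1.png")
T=m['camera_from_world'];R=T[:3,:3];print("cam",(-R.T@T[:3,3]).round(0))
hsv=cv2.cvtColor(im,cv2.COLOR_BGR2HSV)
wood=((hsv[...,1]>85)&(hsv[...,0]<25)).astype(np.uint8);w=np.zeros_like(wood);w[45:215,235:460]=wood[45:215,235:460]
w=cv2.morphologyEx(w,cv2.MORPH_CLOSE,np.ones((15,15)));w=cv2.morphologyEx(w,cv2.MORPH_OPEN,np.ones((9,9)))
c=max(cv2.findContours(w,0,2)[0],key=cv2.contourArea)
h=cv2.convexHull(c)
q=cv2.approxPolyDP(h,6,True).reshape(-1,2);print("poly",q.tolist())
# refine: fit lines between corners
c=c.reshape(-1,2).astype(float);L=[]
n=len(q)
for i in range(n):
    a,b=q[i].astype(float),q[(i+1)%n].astype(float);d=(b-a);l=np.hypot(*d);d/=l
    t=(c-a)@d;e=abs((c-a)@[-d[1],d[0]]);s=c[(t>.1*l)&(t<.9*l)&(e<4)]
    f=cv2.fitLine(s.astype(np.float32),cv2.DIST_HUBER,0,.01,.01).ravel();L.append(np.cross([f[2],f[3],1],[f[2]+f[0],f[3]+f[1],1]))
co=[];
for i in range(n):
    p=np.cross(L[i-1],L[i]);co.append(p[:2]/p[2])
for z in (0,40):
    P=onplane("wrist",co,z,m);print(z,P[:,:2].round(1).tolist(),np.linalg.norm(P-np.roll(P,-1,0),axis=1).round(1),P.mean(0).round(1))
print(co)
vis=cv2.resize(im[40:220,230:460],None,fx=3,fy=3,interpolation=cv2.INTER_CUBIC)
for p in co: cv2.circle(vis,tuple(int(v) for v in ((np.array(p)-[230,40]+.5)*3)),4,(0,0,255),1)
j=cv2.resize(im[40:220,0:230],None,fx=3,fy=3,interpolation=cv2.INTER_CUBIC)
cv2.imwrite("pics/v1.png",vis);cv2.imwrite("pics/v2.png",j)
```

```text
cam [ 571. -195.  444.]
poly [[264, 65], [440, 104], [415, 198], [250, 165]]
0 [[604.2, -100.0], [660.0, -310.4], [543.5, -341.8], [486.6, -130.6]] [217.7 120.6 218.7 121.5] [ 573.6 -220.7    0. ]
40 [[601.2, -108.5], [651.9, -300.0], [546.0, -328.6], [494.1, -136.4]] [198.1 109.8 199.1 110.6] [ 573.3 -218.4   40. ]
[array([264.46838627,  62.82026291]), array([441.95132089, 103.93300078]), array([414.69479195, 199.60712119]), array([248.39367201, 164.90510585])]
```

View pics/v1.png

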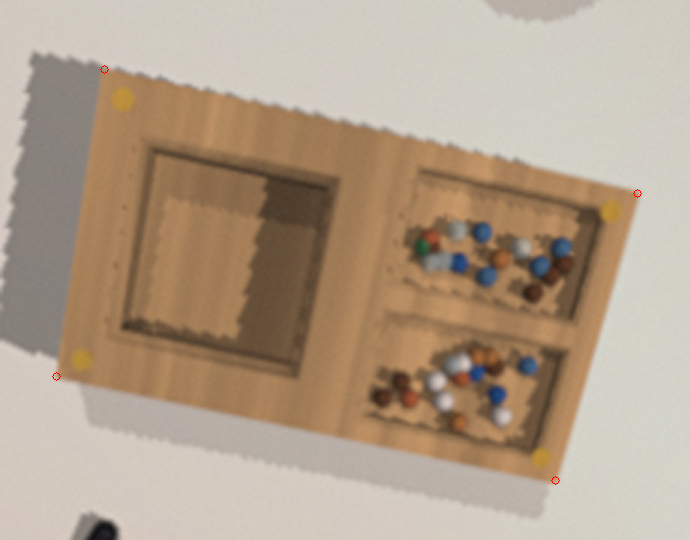

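```bash
python3 -m jog '{"jaw":[91,91,91,91,91,91,91,91,91,91],"slide":[[0.1,-0.9,0],[0.1,-0.9,0],[0.1,-0.9,0],[0.1,-0.9,0],[0.1,-0.9,0],[0.1,-0.9,0],[0.1,-0.9,0],[0.1,-0.9,0],[0.1,-0.9,0],[0,0,0]],"spin":[0,0,0,0,0,0,0,0,0,0]}' && python3 -m jog '{"jaw":[91,91],"slide":[[0,0,0],[0,0,0]],"spin":[0,0]}'
python3 - <<'E'
from h import *
m=env.camera_model("wrist");im=env.grab_frame("wrist"); cv2.imwrite("pics/w2.png",im[:,:,::-1]); np.save("w2.npy",m,allow_pickle=True)
p=project("wrist",[471,62,80],m)[0];print(p)
x,y=(p-[100,75]).astype(int).clip(0);
cv2.imwrite("pics/w2c.png",cv2.resize(im[y:y+150,x:x+200,::-1],None,fx=4,fy=4,interpolation=cv2.INTER_CUBIC));print(x,y)
E
```

```text
time_s: 2.55
ee_pos: [408.6, -2.5, 235.1]
ee_rot: [-180.0, -0.0, 26.9]
force: [-0.1, 0.3, -0.4]
gripper_width: 91.0
gripper_force: 0.0
time_s: 2.75
ee_pos: [410.3, -4.6, 235.0]
ee_rot: [180.0, 0.0, 26.7]
force: [0.2, 0.8, -0.7]
gripper_width: 91.2
gripper_force: 0.0
[290.82196673 127.075889  ]
190 52
```

View pics/w2c.png

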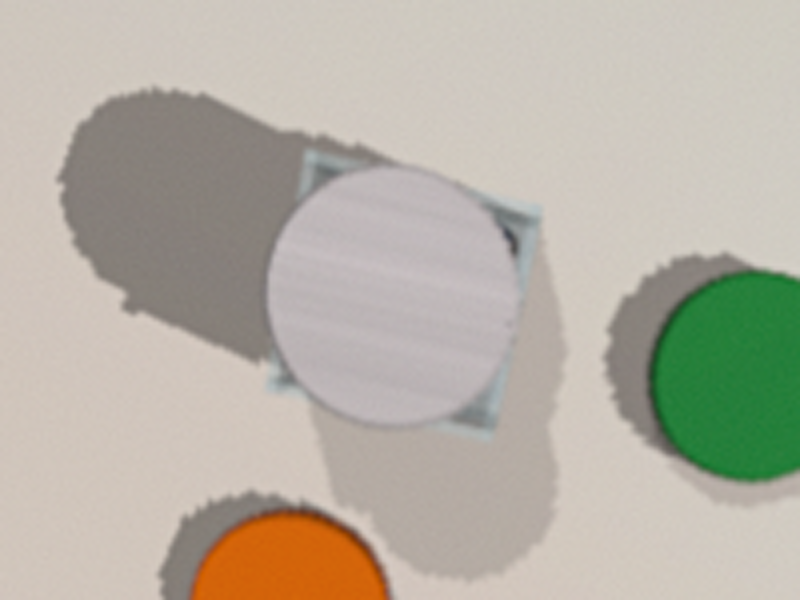

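The crop shows the square shoulder corners at (306,152), (541,207), (493,437) and (270,388), with the lid centred at (393,296). Computing the pose.

Run:
```python
from h import *
m=np.load("w2.npy",allow_pickle=True).item()
f=lambda p:np.array(p)/4-.4+[190,52]
P=onplane("wrist",f([(306,152),(541,207),(493,437),(270,388)]),66,m)
print(P.round(1).tolist(),np.linalg.norm(P-np.roll(P,-1,0),axis=1).round(1),P.mean(0).round(1))
e=np.roll(P,-1,0)-P;print(np.degrees(np.arctan2(e[:,1],e[:,0])).round(1)%90)
L=onplane("wrist",f([(393,296),(267,296),(519,296),(393,165),(393,427)]),93,m);print(L.round(1).tolist(),np.linalg.norm(L[1]-L[2]),np.linalg.norm(L[3]-L[4]))
im=cv2.imread("pics/w2.png");hsv=cv2.cvtColor(im,cv2.COLOR_BGR2HSV)
```

```text
[[492.5, 101.4, 66.0], [507.4, 41.8, 66.0], [449.5, 27.1, 66.0], [434.4, 85.9, 66.0]] [61.4 59.8 60.7 60.1] [471.   64.1  66. ]
[14.  14.3 14.3 15. ]
[[471.5, 64.1, 93.0], [457.8, 91.6, 93.0], [485.2, 36.8, 93.0], [498.6, 76.9, 93.0], [443.1, 50.8, 93.0]] 61.3016014075827 61.298984243339824
```

Jar at (471, 64), yaw ≈14.4° (mod 90), with sizes and heights consistent. Well at (561.4, -174), block yaw ≈15°. Now I'll go above the lid and then down.

```bash
python3 -m jog '{"jaw":[91,91,91,91,91,91],"slide":[[0.7,-0.3,0.7],[0.7,-0.3,0.7],[0.7,-0.3,0.8],[0.75,-0.23,0.8],[0,0,0.5],[0,0,0]],"spin":[0,0,0,0,0,0]}' && python3 -m jog '{"jaw":[91,91],"slide":[[0,0,0],[0,0,0]],"spin":[0,0]}'
```

```text
time_s: 3.4
ee_pos: [469.9, 64.6, 127.5]
ee_rot: [-179.9, 0.3, 26.8]
force: [-0.7, -0.6, -0.5]
gripper_width: 91.4
gripper_force: 0.0
time_s: 3.6
ee_pos: [471.9, 64.8, 131.0]
ee_rot: [179.9, -0.1, 26.7]
force: [0.4, 0.9, -0.6]
gripper_width: 90.9
gripper_force: 0.0
```

```bash
python3 -m jog '{"jaw":[91,91,91,91,91,55,55,55,55,55],"slide":[[-0.02,0,0.6],[0,0,0.6],[0,0,0.5],[0,0,0.17],[0,0,0],[0,0,0],[0,0,0],[0,0,0],[0,0,0],[0,0,0]],"spin":[0,0,0,0,0,0,0,0,0,0]}' 30
python3 - <<'E'
from h import *
P=[]
im=env.grab_frame("scene");s=env.state();print(s['ee_pos'].round(1),s['force'].round(1),s['gripper_width'],s['gripper_force'])
E
```

```text
time_s: 4.6
ee_pos: [470.7, 65.1, 74.0]
ee_rot: [180.0, -0.0, 26.8]
force: [-0.3, 0.6, 0.3]
gripper_width: 56.2
gripper_force: 0.0
[470.7  65.1  74. ] [-0.1 -0.4  0.4] 55.316458065092725 0.0
```

Run:
```python
from h import *
a=env.grab_frame("side")[:,:,::-1];b=env.grab_frame("wrist")[:,:,::-1];print(env.state()['ee_pos'],env.state()['gripper_width'],env.state()['gripper_force'])
p=project("side",[471,64,80])[0].astype(int)
x,y=p-[100,90]
a=cv2.resize(a[y:y+180,x:x+160],(480,540),interpolation=cv2.INTER_CUBIC);b=cv2.resize(b[100:460,180:420][...],(320,480))
b=cv2.copyMakeBorder(b,0,60,0,0,cv2.BORDER_CONSTANT)
cv2.imwrite("pics/g1.png",np.hstack([a,b]))
```

```text
[470.61459003  65.10468653  73.84525683] 55.039355517643315 0.0
```

View pics/g1.png

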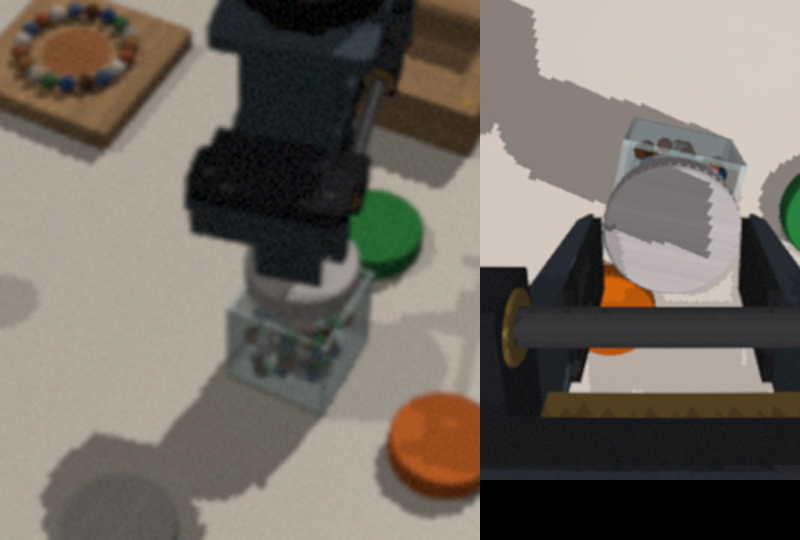

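The left (side) view shows the fingers beside the lid, and the right (wrist) view shows the lid ahead of the pads, centre ≈ full-image (324,271). So the grip missed along tool x. I'll measure where the jar is now.

Run:
```python
from h import *
im=env.grab_frame("wrist")[:,:,::-1];m=env.camera_model("wrist")
L=onplane("wrist",[(324,271),(273,271),(375,271),(322,215),(322,318)],93,m);print(L.round(1).tolist(),np.linalg.norm(L[1]-L[2]),np.linalg.norm(L[3]-L[4]))
print(env.state()['ee_pos'])
s=env.grab_frame("side")[:,:,::-1];c=env.grab_frame("scene")[:,:,::-1]
cv2.imwrite("pics/s3.png",s);cv2.imwrite("pics/c3.png",c);cv2.imwrite("pics/w3.png",im)
# move of jar between the scene frames
a=cv2.imread("pics/scene0.png");d=cv2.absdiff(a,c).max(2)
for n in("side","scene"): print(n,project(n,[[471,64,93],[471,64,0]]).round(0).tolist())
p=project("side",[470.6,65.1,74])[0];print(p)
```

```text
[[472.6, 65.2, 93.0], [458.9, 92.3, 93.0], [486.3, 38.0, 93.0], [502.8, 81.7, 93.0], [443.7, 51.9, 93.0]] 60.833101896314965 66.13406491084251
[470.61880708  65.10263405  73.83355857]
side [[357.0, 271.0], [356.0, 305.0]]
scene [[353.0, 224.0], [351.0, 251.0]]
[356.79809583 279.20997427]
```

```bash
python3 - <<'E'
from h import *
m=env.camera_model("wrist");s=env.state();t=s['ee_pos'];y=np.array([np.sin(np.radians(26.8)),-np.cos(np.radians(26.8)),0]);x=np.array([y[1]*-1,y[0],0])
for w in(55,62,91):
    print(w,project("wrist",[t+y*w/2,t-y*w/2,t+y*w/2+x*16,t-y*w/2+x*16,t+y*w/2+x*16+[0,0,19],t-y*w/2+x*16+[0,0,19]],m).round(0).tolist())
im=cv2.imread("pics/w3.png");cv2.imwrite("pics/w3c.png",cv2.resize(im[170:350,210:430],None,fx=3,fy=3,interpolation=cv2.INTER_CUBIC))
E
python3 -m jog '{"jaw":[55,55],"slide":[[0,0,0],[0,0,0]],"spin":[0,0]}' 30
```

```text
55 [[365.0, 262.0], [280.0, 262.0], [366.0, 239.0], [279.0, 239.0], [370.0, 249.0], [276.0, 249.0]]
62 [[370.0, 262.0], [275.0, 262.0], [371.0, 239.0], [274.0, 239.0], [376.0, 248.0], [270.0, 249.0]]
91 [[393.0, 262.0], [253.0, 262.0], [394.0, 239.0], [251.0, 239.0], [400.0, 248.0], [245.0, 249.0]]
time_s: 5.1
ee_pos: [470.6, 65.1, 73.8]
ee_rot: [180.0, 0.0, 26.8]
force: [-0.1, 0.2, 0.7]
gripper_width: 55.1
gripper_force: 0.0
```

View pics/w3c.png

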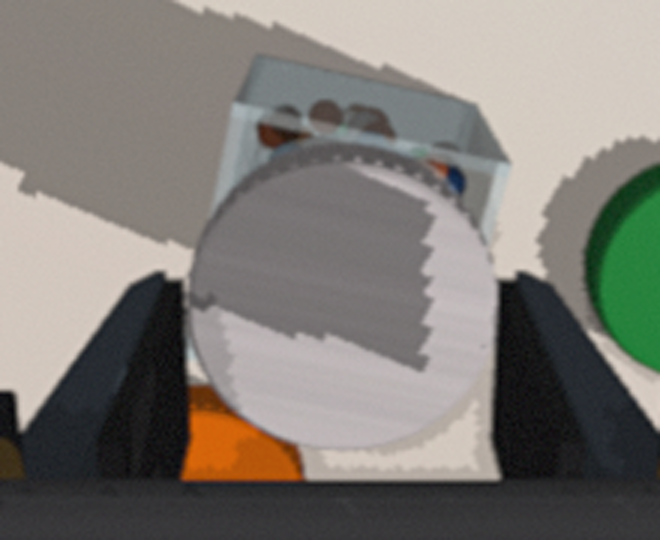

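Run:
```python
from h import *
s=env.state();t=s['ee_pos'];y=np.array([np.sin(np.radians(26.8)),-np.cos(np.radians(26.8)),0]);x=np.array([-y[1],y[0],0])
p=project("side",[471,64,80])[0].astype(int)-[100,90]
for w in(55,62,75):
  for back in (0,5): print(w,back,((project("side",[t-y*(w/2+back)+x*16,t-y*(w/2+back)-x*16,t-y*(w/2+back)])-p)*3).round(0).tolist())
print("lidtop crop",((project("side",[[471.5,64.5,93],[471.5,64.5,75.5]])-p)*3).round(0).tolist())
im=cv2.imread("pics/s3.png");cv2.imwrite("pics/s3c.png",cv2.resize(im[p[1]+60:p[1]+140,p[0]+60:p[0]+140],None,fx=7,fy=7,interpolation=cv2.INTER_CUBIC))
```

```text
55 0 [[259.0, 311.0], [316.0, 324.0], [287.0, 317.0]]
55 5 [[257.0, 318.0], [314.0, 331.0], [285.0, 324.0]]
62 0 [[257.0, 316.0], [314.0, 328.0], [286.0, 322.0]]
62 5 [[255.0, 323.0], [312.0, 336.0], [284.0, 329.0]]
75 0 [[254.0, 325.0], [312.0, 338.0], [283.0, 332.0]]
75 5 [[252.0, 332.0], [309.0, 345.0], [281.0, 339.0]]
lidtop crop [[300.0, 256.0], [299.0, 276.0]]
```

View pics/s3c.png

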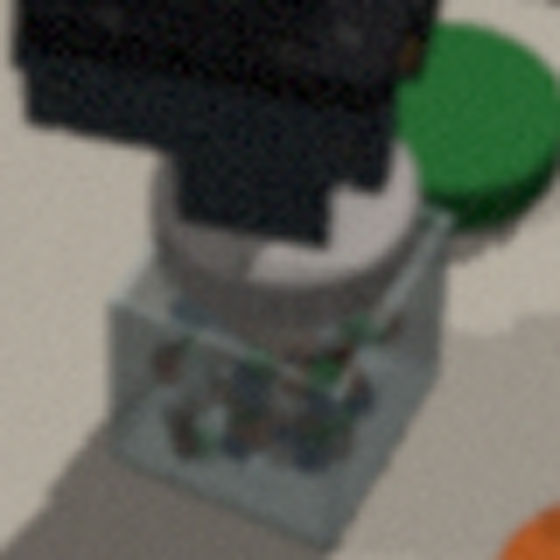

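The tips in the side view end above the lid's top, not beside its skirt. They seem to sit higher than the TCP reading when open. I'll quantify this numerically with dark-mask edges against projections.

Run:
```python
from h import *
s=env.state();t=s['ee_pos'];y=np.array([np.sin(np.radians(26.8)),-np.cos(np.radians(26.8)),0]);x=np.array([-y[1],y[0],0])
p=project("side",[471,64,80])[0].astype(int)-[100,90]
c=lambda P:((project("side",P)-p)*3).round(0).tolist()
for z in(120,135,153,170): print(z,c([np.r_[(t-y*89+x*38)[:2],z],np.r_[(t-y*89-x*38)[:2],z]]),c([np.r_[(t-y*55+x*38)[:2],z],np.r_[(t-y*55-x*38)[:2],z]]))
for z in(74,90,100,110): print("tip",z,c([np.r_[(t-y*31+x*16)[:2],z],np.r_[(t-y*31-x*16)[:2],z]]),c([np.r_[(t-y*45+x*16)[:2],z],np.r_[(t-y*45-x*16)[:2],z]]))
```

```text
120 [[186.0, 338.0], [334.0, 370.0]] [[205.0, 287.0], [349.0, 318.0]]
135 [[185.0, 319.0], [335.0, 352.0]] [[204.0, 269.0], [350.0, 299.0]]
153 [[184.0, 297.0], [336.0, 329.0]] [[203.0, 246.0], [352.0, 276.0]]
170 [[183.0, 274.0], [338.0, 307.0]] [[203.0, 223.0], [354.0, 254.0]]
tip 74 [[257.0, 316.0], [314.0, 328.0]] [[251.0, 336.0], [308.0, 348.0]]
tip 90 [[257.0, 298.0], [315.0, 310.0]] [[251.0, 317.0], [309.0, 330.0]]
tip 100 [[258.0, 286.0], [316.0, 298.0]] [[251.0, 306.0], [310.0, 318.0]]
tip 110 [[258.0, 274.0], [317.0, 286.0]] [[251.0, 294.0], [310.0, 306.0]]
```

Tip spacing in the wrist images (174 px at 91 mm opening, so ~182 mm depth against 222 mm for the TCP) and the side view both put the real tips ~37 mm behind the reported TCP, at every opening. So nothing was touched. I'll open, descend ~32 mm and grip.

```bash
python3 -m jog '{"jaw":[88,88,88,88,88,88,88,88],"slide":[[0,0,0],[0,0,0],[0,0,0],[0,0,0.3],[0,0,0.3],[0,0,0.3],[0,0,0.15],[0,0,0]],"spin":[0,0,0,0,0,0,0,0]}' 30
python3 - <<'E'
from h import *
s=env.state();t=s['ee_pos'];print(t,s['force'])
im=env.grab_frame("side")[:,:,::-1];cv2.imwrite("pics/s4.png",im)
y=np.array([np.sin(np.radians(26.8)),-np.cos(np.radians(26.8)),0]);x=np.array([-y[1],y[0],0])
b=t-y*(s['gripper_width']/2+13)
g=im.max(2)
for z in(60,70,75,80,90): 
    q=project("side",np.r_[b[:2],z])[0];print(z,q.round(1))
q=project("side",np.r_[b[:2],80])[0].astype(int)
print(q);print(g[q[1]-20:q[1]+25,q[0]-3:q[0]+4].mean(1).round(0).astype(int).tolist(),q[1]-20)
E
```

```text
time_s: 5.9
ee_pos: [469.8, 65.0, 41.3]
ee_rot: [-180.0, 0.1, 26.8]
force: [-0.6, -0.2, -0.0]
gripper_width: 88.3
gripper_force: 0.0
[469.82871409  64.96672123  41.25948898] [-0.56341108 -0.19964074 -0.0450572 ]
60 [348.6 311.3]
70 [348.6 307.6]
75 [348.7 305.7]
80 [348.7 303.8]
90 [348.8 300. ]
[348 303]
[27, 30, 28, 28, 28, 30, 28, 31, 28, 29, 28, 30, 27, 26, 32, 30, 37, 50, 59, 63, 67, 76, 80, 80, 78, 71, 65, 70, 81, 96, 103, 104, 102, 97, 92, 93, 100, 104, 104, 104, 106, 105, 104, 104, 105] 283
```

```bash
python3 -m jog '{"jaw":[88,88,50,50,50,50,50,50],"slide":[[0,0,0.2],[0,0,0],[0,0,0],[0,0,0],[0,0,0],[0,0,0],[0,0,0],[0,0,0]],"spin":[0,0,0,0,0,0,0,0]}' 60
```

```text
time_s: 6.75
ee_pos: [470.9, 64.9, 36.5]
ee_rot: [180.0, -0.0, 26.8]
force: [0.1, -1.7, 1.2]
gripper_width: 61.7
gripper_force: 60.0
```

Lid gripped at 61.7 mm and 60 N. Next: lift, check the load, then carry.

```bash
python3 -m jog '{"jaw":[50,50,50,50,50,50],"slide":[[0,0,-0.1],[0,0,-0.3],[0,0,-0.6],[0,0,-0.8],[0,0,-0.4],[0,0,0]],"spin":[0,0,0,0,0,0]}'
python3 - <<'E'
from h import *
im=env.grab_frame("side")[:,:,::-1];cv2.imwrite("pics/s5.png",im)
s=env.state();t=s['ee_pos'];print(t,s['force'])
d=np.array([561.0,-173.1])-t[:2];a=np.radians(26.8)
print("tool dx,dy units",(d@[np.cos(a),np.sin(a)])/30,(d@[np.sin(a),-np.cos(a)])/30)
E
```

```text
time_s: 7.35
ee_pos: [471.9, 65.4, 104.3]
ee_rot: [179.9, -0.2, 26.8]
force: [0.3, -0.1, -3.7]
gripper_width: 61.7
gripper_force: 60.0
[470.86394278  65.21469969 102.9998466 ] [ 0.47127448  0.82341864 -3.33581469]
tool dx,dy units -0.8998859768309377 8.445221502661186
```

```bash
python3 -m jog '{"jaw":[50,50,50,50,50,50,50,50,50,50],"slide":[[-0.05,0.4,0],[-0.1,0.7,0],[-0.1,0.9,0],[-0.1,0.9,0],[-0.1,0.9,0],[-0.1,0.9,0],[-0.1,0.9,0],[-0.1,0.9,0],[-0.1,0.9,0],[-0.05,0.6,0]],"spin":[-0.07,0,0,0,0,0,0,0,0,0]}' ; python3 -m jog '{"jaw":[50,50,50,50,50,50],"slide":[[0,0.3,0],[0,0.15,0],[0,0,0],[0,0,0],[0,0,0],[0,0,0]],"spin":[0,0,0,0,0,0]}'
python3 - <<'E'
from h import *
P=[];R=[]
for i in range(3):
    im=env.grab_frame("side");s=env.state();P.append(s['ee_pos']);R.append(s['ee_rot'])
t=np.mean(P,0);print(P,R[-1])
d=np.array([561.0,-173.1])-t[:2];a=np.radians(27.4)
print("err tool mm",(d@[np.cos(a),np.sin(a)]),(d@[np.sin(a),-np.cos(a)]))
m=env.camera_model("wrist");w=env.grab_frame("wrist")[:,:,::-1];cv2.imwrite("pics/w4.png",w);np.save("w4.npy",m,allow_pickle=True)
cv2.imwrite("pics/s6.png",im[:,:,::-1]);cv2.imwrite("pics/c6.png",env.grab_frame("scene")[:,:,::-1])
E
```

```text
time_s: 8.4
ee_pos: [556.5, -161.9, 100.9]
ee_rot: [-179.9, 0.1, 27.3]
force: [0.6, -0.1, -4.1]
gripper_width: 61.3
gripper_force: 60.0
time_s: 9.0
ee_pos: [562.9, -171.8, 102.5]
ee_rot: [-180.0, -0.0, 27.4]
force: [1.2, -0.4, -4.3]
gripper_width: 61.5
gripper_force: 60.0
[array([ 562.93511073, -171.96215828,  102.53659209]), array([ 562.95485876, -172.10599787,  102.51768612]), array([ 562.96699157, -172.18667527,  102.49203435])] [ 1.79993744e+02 -4.27527081e-03  2.73852218e+01]
err tool mm -2.2004286900529086 0.0027250989196766495
```

```bash
python3 -m jog '{"jaw":[50,50,50,50],"slide":[[-0.07,0,0.2],[0,0,0.3],[0,0,0.2],[0,0,0]],"spin":[0,0,0,0]}'
python3 - <<'E'
from h import *
w=env.grab_frame("wrist")[:,:,::-1];m=env.camera_model("wrist");np.save("w5.npy",m,allow_pickle=True);cv2.imwrite("pics/w5.png",w)
s=env.grab_frame("side")[:,:,::-1];cv2.imwrite("pics/s7.png",s)
q=project("side",[561,-173,60])[0].astype(int);print("side off",q-[50,50],env.state()['ee_pos'])
a=cv2.resize(w[100:400,160:500],None,fx=1.4,fy=1.4,interpolation=cv2.INTER_CUBIC)
b=cv2.resize(s[q[1]-60:q[1]+60,q[0]-45:q[0]+40],None,fx=3.5,fy=3.5,interpolation=cv2.INTER_CUBIC)
print(a.shape,b.shape,q)
cv2.imwrite("pics/mix.png",np.hstack([a,b]) if a.shape[0]==b.shape[0] else np.hstack([a,cv2.resize(b,(297,a.shape[0]))]))
E
```

```text
time_s: 9.65
ee_pos: [560.0, -173.2, 79.7]
ee_rot: [-179.9, 0.1, 27.4]
force: [-0.1, 0.5, -4.0]
gripper_width: 61.6
gripper_force: 60.0
side off [349 141] [ 561.0619455  -173.46176529   80.95762413]
(420, 476, 3) (420, 298, 3) [399 191]
```

View pics/mix.png

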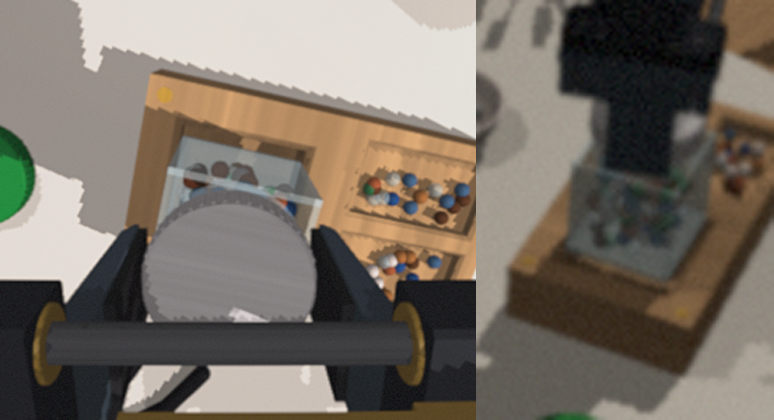

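The picture (left, wrist) shows the jar over the well: well mouth far corners ≈ (183,125) and (315,150), jar bottom far edge just inside. The side view shows the jar upright above the well. I'll check against projections of the expected poses.

Run:
```python
from h import *
m=np.load("w5.npy",allow_pickle=True).item();im=cv2.imread("pics/w5.png")
a=np.radians(15);X=np.array([np.cos(a),np.sin(a)]);Y=np.array([-np.sin(a),np.cos(a)])
C=lambda c,h,z:[np.r_[c+h*X*i+h*Y*j,z] for i,j in((1,1),(1,-1),(-1,-1),(-1,1))]
f=lambda P:((project("wrist",P,m)-[160,100])*1.4).round(0).tolist()
for c in((561.4,-174.),(561,-173.1)):
    c=np.array(c);print("well33.5 z40",f(C(c,33.5,36)),"bevel",f(C(c,37.5,40)))
    b=c-46*Y; print("block corner far",f([np.r_[b+56*X+100*Y,40],np.r_[b-56*X+100*Y,40]]))
print("jar",f(C(np.array([561,-173.1]),31,44.5)),f(C(np.array([561,-173.1]),31,110.5)))
print("lidtop",f([np.r_[561,-173.1,137.5]]))
# profiles across the far well edge and left well edge
g=im.astype(int)
for t in(.35,.5,.65):
    p0=np.array([183,125])*(1-t)+np.array([315,150])*t; p=p0/1.4+[160,100]
    n=np.array([-.19,.98]); print("far",p.round(0).tolist(),[g[tuple((p+n*k)[::-1].round().astype(int))].tolist() for k in range(-8,16)])
```

```text
well33.5 z40 [[181.0, 124.0], [304.0, 151.0], [274.0, 262.0], [159.0, 239.0]] bevel [[174.0, 116.0], [315.0, 147.0], [280.0, 272.0], [150.0, 247.0]]
block corner far [[149.0, 74.0], [117.0, 270.0]]
well33.5 z40 [[179.0, 124.0], [302.0, 151.0], [272.0, 262.0], [158.0, 239.0]] bevel [[173.0, 116.0], [313.0, 147.0], [278.0, 272.0], [149.0, 246.0]]
block corner far [[147.0, 74.0], [115.0, 270.0]]
jar [[182.0, 133.0], [299.0, 158.0], [270.0, 264.0], [161.0, 242.0]] [[166.0, 165.0], [322.0, 198.0], [283.0, 332.0], [140.0, 304.0]]
lidtop [[227.0, 286.0]]
far [324.0, 196.0] [[107, 154, 199], [107, 152, 199], [110, 155, 202], [103, 147, 192], [92, 133, 173], [78, 108, 142], [60, 84, 108], [55, 73, 95], [52, 72, 95], [56, 76, 96], [56, 74, 95], [55, 73, 94], [54, 74, 95], [55, 75, 94], [53, 75, 95], [55, 73, 92], [77, 85, 94], [110, 112, 111], [131, 133, 128], [138, 139, 134], [136, 137, 134], [139, 140, 136], [140, 140, 137], [137, 140, 137]]
far [338.0, 198.0] [[107, 152, 199], [105, 150, 197], [105, 149, 197], [106, 152, 198], [101, 144, 188], [89, 127, 166], [81, 114, 148], [78, 108, 139], [76, 108, 139], [81, 115, 150], [84, 122, 160], [85, 121, 159], [89, 124, 162], [87, 123, 159], [87, 123, 161], [87, 121, 158], [93, 116, 140], [114, 121, 127], [135, 139, 138], [142, 146, 144], [144, 148, 147], [142, 146, 145], [143, 150, 150], [144, 149, 150]]
far [352.0, 201.0] [[102, 143, 186], [102, 144, 188], [101, 143, 187], [102, 144, 189], [97, 138, 180], [86, 121, 158], [77, 110, 142], [75, 105, 136], [70, 98, 126], [58, 79, 103], [51, 70, 89], [50, 68, 86], [54, 71, 91], [49, 68, 88], [52, 71, 90], [49, 68, 87], [68, 79, 89], [98, 102, 103], [128, 130, 126], [136, 138, 132], [137, 138, 135], [137, 139, 135], [139, 140, 138], [138, 140, 138]]
```

Run:
```python
from h import *
m=np.load("w5.npy",allow_pickle=True).item();im=cv2.imread("pics/w5.png").astype(int)
d=np.array([141,31])/np.hypot(141,31)
for off in(22,28):   # crop px below bevel far edge
  s=np.array([174,116])+off*np.array([-d[1],d[0]])
  for k0,k1 in((-30,26),(110,170)):
    print(off,[(k,*im[tuple(((s+d*k)/1.4+[160,100]).round().astype(int)[::-1])].tolist()) for k in np.arange(k0,k1,2)])
  a=np.radians(15);X=np.array([np.cos(a),np.sin(a)]);Y=np.array([-np.sin(a),np.cos(a)])
  # predicted crossing of bevel edges / jar bottom edges in same coordinate
  for nm,c,h,z in(("bev",(561.4,-174.),37.5,40),("well",(561.4,-174.),33.5,36),("jar",(561,-173.1),31,44.5)):
    r=[]
    for j in(1,-1):
      P=[np.r_[np.array(c)+h*X+h*j*Y,z],np.r_[np.array(c)-h*X+h*j*Y,z]]
      q=(project("wrist",P,m)-[160,100])*1.4-s; n=np.array([-d[1],d[0]]);t=(q[0]@n)/(q[0]@n-q[1]@n);r.append(((q[0]*(1-t)+q[1]*t)@d).round(1))
    print(nm,r)
```

```text
22 [(np.int64(-30), 102, 118, 137), (np.int64(-28), 74, 102, 128), (np.int64(-26), 67, 96, 125), (np.int64(-24), 69, 95, 123), (np.int64(-22), 68, 95, 122), (np.int64(-20), 67, 96, 123), (np.int64(-18), 70, 96, 125), (np.int64(-16), 69, 96, 124), (np.int64(-14), 68, 96, 124), (np.int64(-12), 67, 94, 122), (np.int64(-10), 68, 97, 121), (np.int64(-8), 64, 93, 120), (np.int64(-6), 66, 93, 120), (np.int64(-4), 67, 94, 123), (np.int64(-2), 69, 96, 124), (np.int64(0), 67, 94, 122), (np.int64(2), 62, 86, 111), (np.int64(4), 57, 77, 98), (np.int64(6), 53, 74, 95), (np.int64(8), 53, 73, 95), (np.int64(10), 69, 77, 90), (np.int64(12), 98, 99, 98), (np.int64(14), 130, 128, 122), (np.int64(16), 130, 130, 122), (np.int64(18), 135, 133, 127), (np.int64(20), 137, 138, 134), (np.int64(22), 136, 138, 133), (np.int64(24), 139, 141, 137)]
22 [(np.int64(110), 137, 138, 133), (np.int64(112), 138, 139, 136), (np.int64(114), 139, 140, 137), (np.int64(116), 138, 140, 136), (np.int64(118), 137, 139, 135), (np.int64(120), 140, 141, 138), (np.int64(122), 141, 142, 140), (np.int64(124), 139, 140, 137), (np.int6
[... 2011 characters left out ...]
116, 116, 109), (np.int64(134), 105, 104, 99), (np.int64(136), 92, 95, 94), (np.int64(138), 96, 100, 100), (np.int64(140), 97, 100, 101), (np.int64(142), 91, 100, 112), (np.int64(144), 88, 115, 143), (np.int64(146), 94, 138, 180), (np.int64(148), 97, 139, 180), (np.int64(150), 95, 138, 180), (np.int64(152), 96, 136, 179), (np.int64(154), 94, 135, 177), (np.int64(156), 98, 139, 181), (np.int64(158), 98, 140, 181), (np.int64(160), 99, 142, 183), (np.int64(162), 100, 142, 183), (np.int64(164), 102, 146, 187), (np.int64(166), 102, 147, 192), (np.int64(168), 104, 150, 195)]
bev [np.float64(1.4), np.float64(142.4)]
well [np.float64(9.5), np.float64(133.5)]
jar [np.float64(11.5), np.float64(130.2)]
```

Laterally the jar is centred within 0.5 mm, and it sits ~1–1.5 mm short along block x. I'll nudge +1.2 mm and descend while watching force.

```bash
python3 -m jog '{"jaw":[50,50,50,50,50,50],"slide":[[0.04,0.01,0.1],[0,0,0.15],[0,0,0.15],[0,0,0.15],[0,0,0.1],[0,0,0]],"spin":[0,0,0,0,0,0]}'
```

```text
time_s: 10.35
ee_pos: [561.9, -173.1, 61.2]
ee_rot: [-180.0, 0.1, 27.4]
force: [0.2, 0.8, -4.3]
gripper_width: 61.6
gripper_force: 60.0
```

```bash
python3 -m jog '{"jaw":[50,50,50,50,50],"slide":[[0,0,0.12],[0,0,0.12],[0,0,0.12],[0,0,0.06],[0,0,0]],"spin":[0,0,0,0,0]}';python3 -m jog '{"jaw":[50],"slide":[[0,0,0]],"spin":[0]}'
```

```text
time_s: 10.85
ee_pos: [562.1, -173.1, 48.8]
ee_rot: [-180.0, 0.0, 27.4]
force: [-0.4, 1.2, -3.5]
gripper_width: 61.5
gripper_force: 60.0
time_s: 10.95
ee_pos: [562.5, -173.2, 49.3]
ee_rot: [180.0, -0.0, 27.4]
force: [-0.3, 0.2, -4.6]
gripper_width: 61.5
gripper_force: 60.0
```

```bash
python3 -m jog '{"jaw":[50,50,50],"slide":[[0,0,0.05],[0,0,0.05],[0,0,0]],"spin":[0,0,0]}';python3 -m jog '{"jaw":[50,50],"slide":[[0,0,0.03],[0,0,0]],"spin":[0,0]}'
```

```text
time_s: 11.25
ee_pos: [562.6, -173.3, 46.6]
ee_rot: [180.0, -0.0, 27.4]
force: [-0.6, 0.7, -1.1]
gripper_width: 61.3
gripper_force: 60.0
time_s: 11.45
ee_pos: [562.6, -173.3, 46.5]
ee_rot: [180.0, -0.0, 27.4]
force: [-2.4, 0.9, 5.6]
gripper_width: 61.7
gripper_force: 60.0
```

Home: contact at the expected height, with +10 N of load change. Start unscrewing (yaw increasing, so negative spin).

```bash
python3 -m jog '{"jaw":[50,50,50,50,50,50],"slide":[[0,0,0],[0,0,0],[0,0,0],[0,0,0],[0,0,-0.005],[0,0,-0.005]],"spin":[0,0,-0.5,-0.5,-0.5,-0.5]}' 60;python3 - <<'E'
from h import *
s=env.state();print(s['torque'],s['force'],s['qpos'][5])
E
```

```text
time_s: 12.05
ee_pos: [563.4, -173.6, 47.0]
ee_rot: [179.9, -0.1, 43.5]
force: [-0.3, -0.1, 5.3]
gripper_width: 61.5
gripper_force: 60.0
[ 0.03705393  0.30697755 -0.31615301] [-0.3330567  -0.12825963  5.28115079] 28.284978004440696
```

```bash
python3 -m jog '{"jaw":[50,50,50,50,50,50,50,50],"slide":[[0,0,-0.008],[0,0,-0.008],[0,0,-0.008],[0,0,-0.008],[0,0,-0.008],[0,0,-0.008],[0,0,-0.008],[0,0,0]],"spin":[-0.6,-0.6,-0.6,-0.6,-0.6,-0.6,-0.6,0]}' 60;python3 - <<'E'
from h import *
s=env.state();print(s['torque'],s['force'],s['qpos'][5]);cv2.imwrite("pics/w6.png",env.grab_frame("wrist")[:,:,::-1])
E
```

```text
time_s: 12.85
ee_pos: [563.2, -173.4, 48.1]
ee_rot: [179.9, 0.0, 77.0]
force: [-0.9, 0.6, 4.3]
gripper_width: 61.3
gripper_force: 60.0
[0.03310607 0.04307352 0.04823067] [-0.90788518  0.63535015  4.34176162] -5.188083553499701
```

```bash
python3 -m jog '{"jaw":[50,50,50,50,50,50,50,50],"slide":[[0,0,-0.01],[0,0,-0.01],[0,0,-0.005],[0,0,0],[0,0,0],[0,0,0],[0,0,0],[0,0,0]],"spin":[-0.5,-0.5,-0.5,-0.5,-0.5,-0.5,-0.2,0]}';python3 - <<'E'
from h import *
s=env.state();print(s['torque'],s['force'],s['qpos'][5])
E
```

```text
time_s: 13.7
ee_pos: [562.8, -173.4, 48.1]
ee_rot: [180.0, 0.0, 102.5]
force: [0.5, -0.3, 0.6]
gripper_width: 61.3
gripper_force: 60.0
[-0.06520793 -0.18565475  0.04543692] [ 0.52683421 -0.33531633  0.64108723] -30.71307903241062
```

Torque is gone after 75° of turn. Gentle test lift.

```bash
python3 -m jog '{"jaw":[50,50,50,50],"slide":[[0,0,-0.05],[0,0,-0.05],[0,0,-0.03],[0,0,0]],"spin":[0,0,0,0]}';python3 - <<'E'
from h import *
for i in range(4):
    im=env.grab_frame("side");print(env.state()['force'].round(2))
E
```

```text
time_s: 14.1
ee_pos: [562.5, -173.2, 52.1]
ee_rot: [180.0, 0.0, 102.5]
force: [1.9, -0.2, -1.5]
gripper_width: 61.6
gripper_force: 60.0
[ 0.86 -0.89 -0.37]
[ 1.24 -0.8  -1.11]
[ 0.83 -0.24 -0.41]
[ 1.15 -0.72 -1.03]
```

Only the lid's weight is on the tool (~-0.7 N, against -4.2 with the jar). Lift on.

```bash
python3 -m jog '{"jaw":[50,50,50,50,50,50,50,50],"slide":[[0,0,-0.1],[0,0,-0.2],[0,0,-0.2],[0,0,-0.2],[0,0,-0.1],[0,0,0],[0,0,0],[0,0,0]],"spin":[0,0,0,0,0,0,0,0]}';python3 - <<'E'
from h import *
F=[]
for i in range(4):
    im=env.grab_frame("side")[:,:,::-1];F.append(env.state()['force'])
s=env.state();print(np.mean(F,0).round(2),s['ee_pos'],s['ee_rot'],s['gripper_width'],s['gripper_force'])
cv2.imwrite("pics/s9.png",im)
b=cv2.imread("pics/s7.png");a0=cv2.imread("pics/side0.png")
# jar in side view: glass shoulder corners expected if home
al=np.radians(15);X=np.array([np.cos(al),np.sin(al)]);Y=np.array([-np.sin(al),np.cos(al)])
c=np.array([562,-173.2])
q=project("side",[np.r_[c,76],np.r_[c,98],np.r_[c,116]]);print(q.round(1))
# bystander change check
d=cv2.absdiff(a0,im).max(2);n,l,st,ce=cv2.connectedComponentsWithStats((cv2.GaussianBlur(d,(5,5),0)>45).astype(np.uint8))
print([(x[:4].tolist(),int(x[4])) for x in st[1:] if x[4]>60])
x,y=q[1].astype(int);g=im[y-20:y+40,x-2:x+3].mean(1).round().astype(int);print(y-20,g.tolist())
E
```

```text
time_s: 15.1
ee_pos: [562.1, -173.1, 75.7]
ee_rot: [-180.0, -0.0, 102.6]
force: [0.7, -0.1, -0.2]
gripper_width: 61.6
gripper_force: 60.0
[-0.09 -0.37 -0.53] [ 562.25439727 -173.15693982   75.76268771] [-1.79978288e+02 -8.14884820e-03  1.02560934e+02] 61.52556622582485 59.99962028581649
[[399.9 185.4]
 [400.8 176.8]
 [401.5 169.6]]
[([374, 0, 143, 28], 1868), ([537, 0, 103, 301], 16167), ([354, 38, 107, 145], 5949), ([609, 105, 24, 29], 484), ([391, 206, 17, 8], 89), ([219, 233, 169, 247], 14391), ([531, 240, 17, 12], 162), ([361, 260, 19, 22], 247), ([345, 269, 15, 12], 94), ([314, 292, 67, 61], 1952), ([436, 325, 115, 155], 10773), ([549, 431, 23, 14], 219), ([536, 439, 17, 22], 113)]
156 [[119, 122, 125], [119, 122, 126], [119, 121, 126], [119, 122, 126], [119, 122, 126], [118, 121, 126], [119, 122, 126], [121, 124, 128], [122, 125, 130], [121, 124, 128], [121, 124, 128], [120, 123, 127], [121, 124, 129], [131, 135, 139], [138, 142, 147], [138, 141, 146], [123, 127, 131], [101, 102, 107], [78, 80, 83], [65, 67, 69], [61, 64, 65], [60, 61, 64], [63, 63, 66], [63, 66, 69], [64, 72, 80], [64, 75, 87], [66, 78, 89], [76, 86, 92], [79, 87, 88], [70, 77, 73], [62, 64, 59], [57, 59, 52], [58, 57, 52], [56, 56, 51], [64, 64, 61], [73, 74, 70], [76, 77, 74], [72, 75, 75], [67, 73, 79], [68, 75, 79], [69, 77, 76], [61, 69, 65], [49, 57, 51], [44, 50, 45], [47, 50, 49], [57, 58, 58], [66, 67, 65], [63, 64, 62], [58, 60, 59], [52, 54, 55], [50, 51, 53], [50, 49, 48], [54, 52, 49], [55, 56, 54], [61, 63, 61], [67, 67, 66], [68, 71, 71], [63, 71, 78], [47, 62, 77], [40, 58, 75]]
```

```bash
python3 -c "
from workcell import env
print(env.job_done())"
```

```text
the job is handed in; nothing more can be done
None
```

I've handed the job in; it gave no verdict. By force and pose readings, the jar is home in the well, and the lid is off and held still, level and centred about 17 mm above the rim.

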